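Clamp the dough roller down to the bakery bench

ROBOT

A 6-joint arm with a two-finger parallel gripper is mounted at the origin on the work surface. World frame = base frame: x ahead of the robot, y to its left, z up, the work surface at z = 0. Lengths are in m, angles in rad, forces in N, time in s.
With the tool pointing down it reaches from about 0.275 to 0.725 m from the base axis. Payload 5.6 kg.
Tool frame: the origin (TCP) lies at the very end of the fingers, on their centre line; the grasp point (between the pads) lies 19 mm behind it (env.grip_point_offset is the distance from the TCP to the grasp point, in m); z points along the fingers, y is the direction in which the jaws open and shut (so a half turn about z gives the same grasp; the last joint's range is limited). The gripper opens to 85 mm and grips with 20 to 120 N. Pads are 22 mm wide; open, the fingers measure 114 mm over their backs; the gripper's body (76 mm by 85 mm) begins 54 mm behind the grasp point. The pads swing forward as they close: fully open they stand 13 mm farther back than shut.
Start: joints at [1.602, 0.255, 0.108, 0, -1.424, -0.285], TCP at [0.138, 0.532, 0.231] pointing down, gripper open.
Joint ranges: [-2.95, 2.95], [-1.21, 1.97], [-1.09, 1.5], [-2.87, 1.71], [-2.94, -0.07], [-3.05, 3.05]. Speed limits (rad/s): [2.57, 2.57, 3.14, 3.14, 3.14, 3.14].

INTERFACE

Orientations are given as a 3x3 rotation matrix whose columns are the frame's x, y, z axes.
In Python, from station import telemetry, read_camera, camera_model, ticket, env gives the robot as it stands.
- The arm moves only by the tool drive_tool, never from a script. Its argument "plan" is one flat list of numbers, 5 for each row, row after row: the shift along the tool's x, y, z normalised to -1 to 1, where 1 is 200 mm, then the turn about the tool's z normalised to -1 to 1, where 1 is 180 degrees, then the opening, from -1 (shut) to 1 (fully open), so that 0 is half open. In form: [dx, dy, dz, turn, fingers, dx, dy, dz, turn, fingers, ...]. A call has 1 to 20 rows; each row shifts and turns the commanded pose from where the row before left it, along the tool's axes as they then stand; what a row does not reach is not made up. A row lasts 1/10 s, in which the tool goes at most 50 mm and 8.59 degrees, less where a joint would pass 70% of its speed; a pose out of reach is approached as far as the arm can. A call with a number of a shift or a turn outside -1 to 1 is refused whole. A call with a gripper value outside its range is refused whole. The fingers move at their own pace and stop on an object; "force" is the grip in N (left out, the last holds). Time passes only in rows, so rows that do not move let the fingers close. It gives the time, the measured TCP pose, the force and the opening at its end, in the units of the state.
- telemetry.state(): the state, without advancing time (a new reading comes with each control period).
- read_camera(name): name is "side" or "top"; returns the picture (420x560x3 uint8, red, green, blue); there is no depth.
- camera_model(name): a dict with "camera_matrix" (3x3 intrinsics, pixels), "dist" ([k1, k2, p1, p2, k3] as OpenCV has them; the pictures are not rectified), "world_to_cam" (4x4, takes a point from world to camera coordinates). Camera axes: x right, y down, z forward; pixel columns grow to the right and rows downward; lengths in m; the calibration is good to about 2 mm. A picture is of the moment at which its call begins. camera_model takes no time and is no camera call.
- ticket.finish_job(): hands the job in, once; it reports no verdict.
The state is a dict: "clock": time; "qpos": joint angles; "dq": joint speeds; "effort": joint torques, N m; "position": TCP position; "ee_rot": TCP orientation; "force": force on the tool from outside, world axes, zero at the start; "ft_torque": the same for the moment, N m; "gripper_width": finger opening in m.
Only numpy, scipy, OpenCV 4.12 (cv2) and the standard library are available. Lean on these libraries where they do the work, as an engineer would, in place of code of your own. Each camera call takes 0.05 s, during which the arm holds its last target. There are 200 camera calls.

TASK

The dough roller must be held down before it is used. With the bench clamp's lever still up, run the knurled nut down (clockwise) until its rubber foot is just snug on the roller's foot plate, finger-tight and no more, then throw the cam lever all the way down so that it locks, and let go. Never force anything, and leave the roller and the other things where they are.

Things in the scene. Friction and masses are not known exactly. Their poses are not given: they have to be found in the camera images.
- nut_top (a point): Centre of the top of the clamp's knurled steel nut, 34 mm across; it turns about the vertical here. Grip its side 3 to 20 mm below this point (collar 39 mm wide at 23 mm, strap's top at 30 mm below). A 16 mm stud stands up to 12 mm out of it. Clockwise from above tightens; nut, strap and rubber foot sink 1.27 mm/rad. Turning needs 0.5 Nm running free, either way; it stays where left
- strap: Grey forged bar on the nut's stud, 40 mm wide, 15 mm thick, 165 mm long. Origin: stud axis, mid thickness, 29 to 33 mm above the bench. +y points along the bar to the toe and the dough roller, -y to the cam lever, z up (tilts up to 0.04 rad as the lever goes down). With all it carries it clamps the roller through the rubber foot at its toe
- toe (a point): Top of the strap over the rubber foot, 45 mm from the stud along +y. The foot, 20 mm wide, has its underside 30 mm below this point; it starts 0.9 to 3.7 mm (0.7 to 2.9 rad of nut) clear of the foot plate. From first touch on the nut's moment climbs by 0.2 Nm and the foot's force by 150 N per rad. 0.02 to 0.6 rad past first touch is snug (up to 100 N), 0.3 rad is best
- lever (a joint): Cam lever angle, rad: 0 fully up (leaning 5 degrees away from the nut), 1.48 fully down on its stop, nearly level, pointing away from the nut along the strap's -y. Starts at 0. A spiral cam: it holds by friction wherever it is left, and counts as locked past 1.4. Push at the handle: 5 N free, climbing to 7 or 8 N at the end if the nut is right
- lever_pivot (a point): Centre of the lever's pin, which runs along the strap's x, 95 mm from the stud along its -y. 29 to 33 mm above the bench; it sinks with the nut and rises 3.6 mm as the lever goes down
- lever_grip (a point): Middle of the lever's black plastic handle, 100 mm from the pin. The handle is 22 mm wide (along the pin), 14 mm thick, and spans 53 to 118 mm from the pin. Lever up: push on its face towards the nut, later from above. Lever down: this point is about 37 mm above the bench
- roller: Hand-cranked dough roller, some 7 kg, loose on the bench: steel foot plate 180 x 300 x 6 mm, on it two side panels, two rollers, hopper and crank, 210 mm tall. Origin under the plate's centre, y along the 300 mm side, away from the clamp. The near panel stands 75 mm in from the plate's near edge, 107 mm from the stud. The rubber foot is over the near edge, 13 mm in
- rolling_pin: bystander: small wooden rolling pin, 310 mm long, barrel 42 mm thick and 200 mm long; origin under its middle, x along the pin
- bread_stamp: bystander: turned dark wooden bread stamp, 62 mm round foot, 90 mm tall; origin under its centre
- scraper: bystander: steel bench scraper lying flat, blade 95 x 130 mm, wooden grip 132 mm long and 20 mm high along one edge; origin under its centre
- bowl: bystander: steel bowl, 124 mm wide, 55 mm high; origin under its centre
- shaker: bystander: aluminium flour shaker, 68 mm wide, 104 mm tall; origin under its centre
- salt_jar: bystander: glass salt jar with steel cap, 72 mm wide, 95 mm tall; origin under its centre

How it is judged:
On the way, in this order (a step that is already met when the one before it is completed fails the run):
1. lever still up and the rubber foot snug on the foot plate, pressing with 1.5 to 110 N (value of joint lever below 0.2 rad and contact force between strap and roller between 1.5 and 110 N), for 0.3 s.
2. lever fully down, clamping with over 150 N (value of joint lever above 1.4 rad and contact force between strap and roller above 150 N), for 0.2 s.
At the end, for the whole second after the job is handed in: The cam lever lies fully down (joint above 1.4 rad), the rubber foot presses the roller's foot plate with 150 to 330 N, the roller is within 10 mm of where it stood, and the robot is clear of everything (all of step 2 and contact force between strap and roller below 330 N and distance of roller from where it was at the start of the episode below 0.01 m); the robot touches nothing.
It fails at once if the foot plate crushed: the clamp pressed with more than 400 N (contact force between strap and roller above 400 N).
It fails at once if the lever forced with more than 40 N (contact force between the fingers and lever above 40 N).
It fails at once if the dough roller shifted by more than 15 mm (distance of roller from where it was at the start of the episode above 0.015 m).
It fails at once if a bystander moved by more than 30 mm (distance of any of rolling_pin, bread_stamp, scraper, bowl, shaker, salt_jar from where it was at the start of the episode above 0.03 m).
It also fails if it takes over 70 s, if anything falls off the work surface, if the arm or the gripper's body presses on something with over 40 N, if the wrist force passes 120 N, or if a joint passes its speed limit or range.

## Working session

There is one attempt and no reset: what is moved stays moved. The work goes in short steps, Python scripts to look and compute and a tool call to move; the robot and the scene stay as the last step left them, time stands still between calls to the robot, and variables do not carry over. Pictures are saved under pics/ and viewed, about 8 in all and at most 12, crops included, and the job is handed in when it is done.

Besides the shell and the picture viewer there is one more tool, called after "Emit:" by a JSON object that holds its "fn" and its "kwargs", one argument or row to a line. drive_tool: Moves the arm, as the interface text tells. Its arguments: {"type":"object","properties":{"plan":{"type":"array","items":{"type":"number","minimum":-1,"maximum":1}},"force":{"type":"number"}},"required":["plan"]}

```bash
mkdir -p pics; ls
python3 - <<'E'
from station import telemetry, read_camera, camera_model, env
import cv2
for n in ("top","side"):
    im=read_camera(n); cv2.imwrite(f"pics/{n}0.png",im[:,:,::-1])
    m=camera_model(n); print(n,m)
s=telemetry.state(); print(s)
E
```

```text
pics
top {'camera_matrix': array([[523.46479275,   0.        , 281.58083074],
       [  0.        , 523.46479275, 212.52083671],
       [  0.        ,   0.        ,   1.        ]]), 'dist': array([-0.02783949,  0.        ,  0.        ,  0.        ,  0.        ]), 'world_to_cam': array([[ 0.02604283, -0.99959235, -0.01170078, -0.07505282],
       [-0.9842633 , -0.02359351, -0.17512596,  0.56130174],
       [ 0.17477851,  0.01607743, -0.9844765 ,  1.48992739],
       [ 0.        ,  0.        ,  0.        ,  1.        ]])}
side {'camera_matrix': array([[397.66783794,   0.        , 275.92574486],
       [  0.        , 397.66783794, 215.38644572],
       [  0.        ,   0.        ,   1.        ]]), 'dist': array([-0.0690758,  0.       ,  0.       ,  0.       ,  0.       ]), 'world_to_cam': array([[ 0.97306419, -0.22959794, -0.02075731, -0.5189922 ],
       [-0.16164353, -0.61531305, -0.77153173,  0.12129034],
       [ 0.16436985,  0.75410519, -0.63585212,  1.02153914],
       [ 0.        ,  0.        ,  0.        ,  1.        ]])}
{'clock': 0.1, 'qpos': array([ 1.60159243e+00,  2.55675162e-01,  1.07138497e-01, -3.82038003e-04,
       -1.42390078e+00, -2.84603641e-01]), 'dq': array([-6.96464485e-04,  3.68555949e-05,  2.44810474e-03,  1.45189719e-03,
       -1.76333206e-04, -6.37607744e-04]), 'effort': array([-2.78650565e-03, -3.87606204e+01,  2.38474685e+01,  5.37780359e+00,
       -3.72155409e-03,  7.89329476e-06]), 'position': array([0.13794861, 0.53196788, 0.23050084]), 'ee_rot': array([[ 9.67949296e-01, -2.51145483e-01, -3.27212595e-04],
       [-2.51145677e-01, -9.67947891e-01, -1.65196678e-03],
       [ 9.81592543e-05,  1.68119811e-03, -9.99998582e-01]]), 'force': array([ 0.96115424,  0.24345564, -1.00666165]), 'ft_torque': array([-0.01486809, -0.00697744, -0.02106689]), 'gripper_width': 0.08517425975100616}
```

View pics/top0.png

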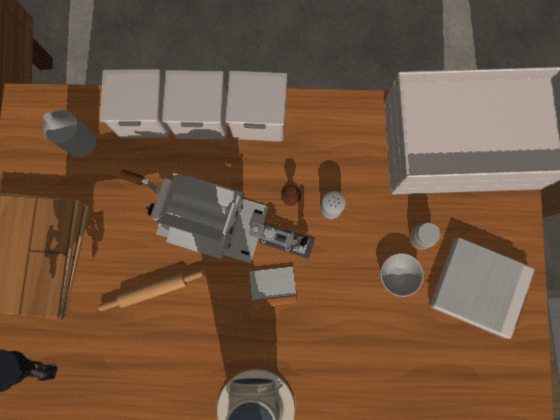

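View pics/side0.png

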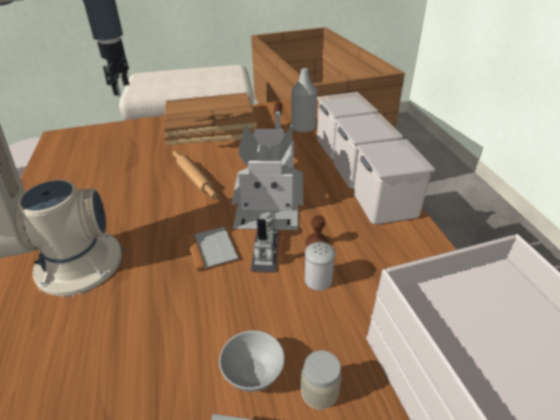

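Top: the roller is at about (210,218), with the clamp running from (258,230) to (312,245). The bread stamp (290,194), shaker (333,205) and scraper (273,283) are close by. Next, enlarged crops.

```bash
cat > h.py <<'E'
import numpy as np, cv2
from station import telemetry, read_camera, camera_model
def P(n): 
    m=camera_model(n); return m["camera_matrix"],m["dist"],m["world_to_cam"]
def ray(n,uv):
    K,d,T=P(n); p=cv2.undistortPoints(np.array([[uv]],float),K,d)[0,0]
    R=T[:3,:3]; return -R.T@T[:3,3], R.T@np.array([p[0],p[1],1])
def atz(n,uv,z):
    o,r=ray(n,uv); return o+r*(z-o[2])/r[2]
def tri(a,b):
    o1,r1=ray("top",a);o2,r2=ray("side",b)
    s=np.linalg.lstsq(np.c_[r1,-r2],o2-o1,rcond=None)[0]
    p,q=o1+s[0]*r1,o2+s[1]*r2; return (p+q)/2,np.linalg.norm(p-q)
def proj(n,X):
    K,d,T=P(n); return cv2.projectPoints(np.array(X,float).reshape(-1,1,3),cv2.Rodrigues(T[:3,:3])[0],T[:3,3],K,d)[0][:,0]
def crop(n,x0,y0,w,h,k,f):
    im=read_camera(n)[y0:y0+h,x0:x0+w,::-1]
    cv2.imwrite(f,cv2.resize(im,None,fx=k,fy=k,interpolation=cv2.INTER_CUBIC))
E
python3 - <<'E'
from h import *
import cv2
a=read_camera("top")[205:265,235:325,::-1]; b=read_camera("side")[200:275,220:310,::-1]
A=cv2.resize(a,None,fx=8,fy=8,interpolation=cv2.INTER_CUBIC)
cv2.imwrite("pics/ct.png",A)
cv2.imwrite("pics/cs.png",cv2.resize(b,None,fx=8,fy=8,interpolation=cv2.INTER_CUBIC))
E
```

```text
(no output)
```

View pics/ct.png

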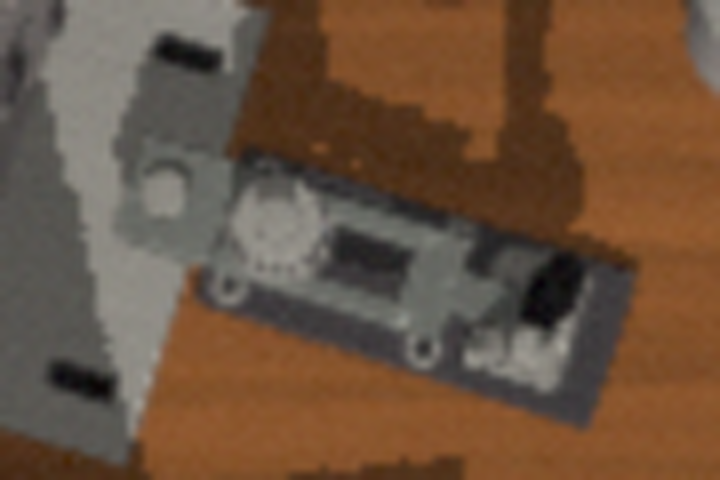

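View pics/cs.png

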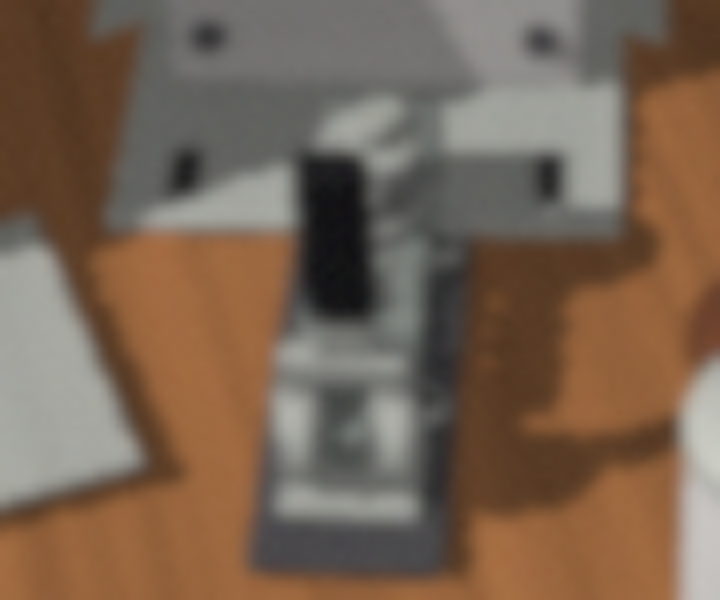

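Run:
```python
from h import *
f=lambda x,y:(235+x/8-.44,205+y/8-.44)
g=lambda x,y:(220+x/8-.44,200+y/8-.44)
nut=atz("top",f(280,230),.0685); toe=atz("top",f(165,190),.042)
print("nut",nut,"toe",toe,np.linalg.norm((nut-toe)[:2]))
c1=atz("top",f(634,262),.01);c2=atz("top",f(590,426),.01);c0=atz("top",f(245,150),.01)
print("base",c1,c2,c0)
d=c0-c1; print("ang base",np.degrees(np.arctan2(d[1],d[0])), "ang toe",np.degrees(np.arctan2(*(toe-nut)[[1,0]])))
# side base near corners
s1=atz("side",g(250,570),0);s2=atz("side",g(448,573),0);print("side base",s1,s2)
d=s1-s2;print(np.degrees(np.arctan2(d[1],d[0]))-90)
# handle top
print("handle", tri(f(552,270),g(333,155)))
# plate edge
p1=atz("top",f(270,5),.006);p2=atz("top",f(130,462),.006);d=p1-p2;print("plate edge",p1,p2,np.degrees(np.arctan2(d[1],d[0]))+90,np.linalg.norm(d))
# predictions
for a in (97,100,103,106,109):
    a_=np.radians(a);u=np.array([np.cos(a_),np.sin(a_),0])
    piv=nut*[1,1,0]-.095*u+[0,0,.031]
    tip=piv-.118*u*np.sin(np.radians(5))+[0,0,.1175]
    t=nut*[1,1,0]+.045*u+[0,0,.042]
    q=lambda n,X,o:((proj(n,X)[0]-o+.44)*8).round()
    print(a,"toe",q("top",t,(235,205)),"tip",q("top",tip,(235,205)),q("side",tip,(220,200)),"pivot",q("top",piv,(235,205)),"nut side",q("side",nut,(220,200)))
```

```text
nut [ 0.49787195 -0.02824394  0.0685    ] toe [0.51526809 0.01548725 0.042     ] 0.0470642343546391
base [ 0.49701834 -0.15862538  0.01      ] [ 0.43530579 -0.14325725  0.01      ] [ 0.53583056 -0.01193212  0.01      ]
ang base 75.1802195987493 ang toe 68.3074744096942
side base [ 0.43588759 -0.14123895  0.        ] [ 0.49522245 -0.15767864  0.        ]
74.51374468393777
handle (array([ 0.47406203, -0.12423534,  0.14689042]), np.float64(0.0032791470827433344))
plate edge [ 0.59227459 -0.01946634  0.006     ] [0.41798903 0.02736111 0.006     ] 74.96081566876272 0.18046680810576074
97 toe [160. 252.] tip [579. 168.] [470. 147.] pivot [540. 219.] nut side [361. 143.]
100 toe [161. 258.] tip [577. 153.] [487. 142.] pivot [538. 206.] nut side [361. 143.]
103 toe [162. 264.] tip [574. 137.] [505. 137.] pivot [535. 193.] nut side [361. 143.]
106 toe [163. 271.] tip [570. 121.] [522. 131.] pivot [532. 180.] nut side [361. 143.]
109 toe [165. 277.] tip [565. 106.] [538. 124.] pivot [528. 167.] nut side [361. 143.]
```

Emit:
{"fn": "drive_tool", "kwargs": {
  "plan": [0, 0, -0.25, 0, 1, 0, 0, -0.25, 0, 1, 0.175, 0.161, 0, 0, 0.4, 0.175, 0.161, 0, 0, 0.4, 0.175, 0.161, 0, 0, 0.4, 0.175, 0.161, 0, 0, 0.4, 0.175, 0.161, 0, 0, 0.4, 0.175, 0.161, 0, 0, 0.4, 0.175, 0.161, 0, 0, 0.4, 0.175, 0.161, 0, 0, 0.4, 0.175, 0.161, 0, 0, 0.4, 0.175, 0.161, 0, 0, 0.4, 0.175, 0.161, 0, 0, 0.4, 0.175, 0.161, 0, 0, 0.4, 0.175, 0.161, 0, 0, 0.4, 0.175, 0.161, 0, 0, 0.4],
  "force": 60
}}

```text
clock: 1.8
position: [0.4998, -0.029, 0.3312]
ee_rot: [[0.968, -0.251, 0.0], [-0.251, -0.968, 0.0], [-0.0, -0.0, -1.0]]
force: [0.7, 0.1, 0.6]
gripper_width: 0.0598
```

Emit:
{"fn": "drive_tool", "kwargs": {
  "plan": [0, 0, 0, -0.047, 0.4, 0, 0, 0, -0.047, 0.4, 0, 0, 0, -0.047, 0.4, 0, 0, 0, -0.047, 0.4, 0, 0, 0, -0.047, 0.4, 0, 0, 0, -0.047, 0.4, 0, 0, 0, -0.047, 0.4, 0, 0, 0, -0.047, 0.4, 0, 0, 0, -0.047, 0.4, 0, 0, 0, -0.047, 0.4, 0, 0, 0, 0, 0.4, 0, 0, 0, 0, 0.4]
}}

```text
clock: 3.0
position: [0.4991, -0.027, 0.3312]
ee_rot: [[0.345, 0.939, -0.0], [0.939, -0.345, 0.0], [-0.0, -0.0, -1.0]]
force: [0.1, -0.9, -0.3]
gripper_width: 0.0599
```

```bash
cat > st.py <<'E'
from h import *
s=telemetry.state(); R=s["ee_rot"]
print("t %.2f pos"%s["clock"],s["position"].round(4),"yaw x %.3f"%np.arctan2(R[1,0],R[0,0]),"q",s["qpos"].round(3),"F",s["force"].round(2),"M",s["ft_torque"].round(3),"w %.4f"%s["gripper_width"])
print("R",R.round(4).tolist())
E
python3 st.py
```

```text
t 3.00 pos [ 0.4991 -0.027   0.3312] yaw x 1.219 q [ 0.26   0.146  0.221 -0.    -1.646  2.53 ] F [ 0.13 -0.88 -0.27] M [-0.016 -0.01  -0.013] w 0.0599
R [[0.3448, 0.9387, -0.0003], [0.9387, -0.3448, 0.0], [-0.0001, -0.0003, -1.0]]
```

Emit:
{"fn": "drive_tool", "kwargs": {
  "plan": [-0.008, -0.004, 0.25, 0, 0.4, 0, 0, 0.25, 0, 0.4, 0, 0, 0.25, 0, 0.4, 0, 0, 0.25, 0, 0.4, 0, 0, 0.2, 0, 0.4, 0, 0, 0.1, 0, 0.4, 0, 0, 0.06, 0, 0.4, 0, 0, 0.06, 0, 0.4, 0, 0, 0, 0, 0.4, 0, 0, 0, 0, 0.4]
}}

```text
clock: 4.0
position: [0.4981, -0.0283, 0.0476]
ee_rot: [[0.343, 0.94, 0.0], [0.94, -0.343, -0.0], [-0.0, 0.0, -1.0]]
force: [1.4, 0.3, 0.5]
gripper_width: 0.0597
```

```bash
python3 st.py; python3 -c "
from h import *
crop('side',210,90,110,110,1,'pics/x.png')
a=read_camera('top')[205:265,235:325,::-1]; b=read_camera('side')[190:265,220:310,::-1]
r=lambda i,k:cv2.resize(i,None,fx=k,fy=k,interpolation=cv2.INTER_CUBIC)
cv2.imwrite('pics/g1.png',np.vstack([r(a,5),r(b,4)[:,:450] if 0 else r(b,5)])[:, :])
"
```

```text
t 4.00 pos [ 0.4981 -0.0283  0.0476] yaw x 1.221 q [ 0.258  0.294 -0.338  0.    -0.939  2.534] F [1.36 0.31 0.54] M [ 0.027 -0.01   0.008] w 0.0597
R [[0.3425, 0.9395, 0.0], [0.9395, -0.3425, -0.0003], [-0.0003, 0.0001, -1.0]]
```

View pics/g1.png

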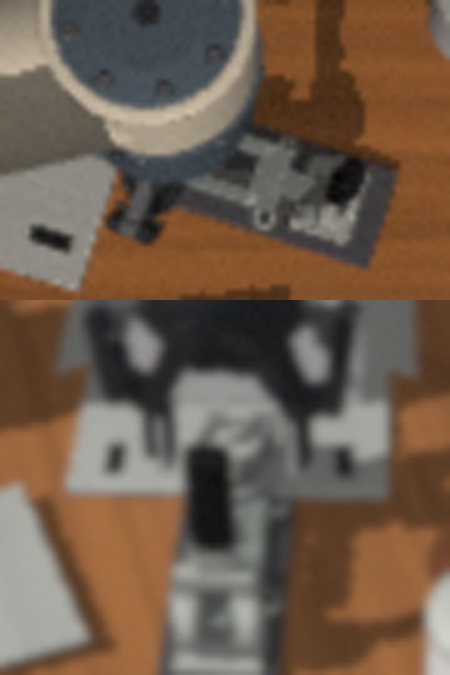

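The side view shows the fingers at (165,465) and (305,465) straddling the nut at about (238,440), with no contact. Next I close lightly and read the forces.

Emit:
{"fn": "drive_tool", "kwargs": {
  "plan": [0, 0, 0, 0, -0.5, 0, 0, 0, 0, -0.5, 0, 0, 0, 0, -0.5, 0, 0, 0, 0, -0.5, 0, 0, 0, 0, -0.5],
  "force": 20
}}

```text
clock: 4.65
position: [0.4992, -0.0284, 0.0482]
ee_rot: [[0.341, 0.94, 0.003], [0.94, -0.341, -0.0], [0.001, 0.003, -1.0]]
force: [3.6, -3.7, 3.9]
gripper_width: 0.0332
```

```bash
python3 st.py
```

```text
t 4.65 pos [ 0.4992 -0.0284  0.0482] yaw x 1.223 q [ 2.580e-01  2.940e-01 -3.370e-01  1.000e-03 -9.370e-01  2.535e+00] F [ 3.64 -3.67  3.94] M [-1.185 -1.326 -0.044] w 0.0332
R [[0.3407, 0.9402, 0.0029], [0.9402, -0.3407, -0.0004], [0.0006, 0.0028, -1.0]]
```

Emit:
{"fn": "drive_tool", "kwargs": {
  "plan": [0, 0.006, -0.006, 0, -0.5, 0, 0, 0, 0, -0.5, 0, 0, 0, 0, -0.5],
  "force": 20
}}

```text
clock: 4.95
position: [0.4992, -0.0285, 0.0483]
ee_rot: [[0.341, 0.94, 0.0], [0.94, -0.341, 0.0], [0.0, 0.0, -1.0]]
force: [4.3, -3.0, -3.6]
gripper_width: 0.033
```

```bash
python3 st.py
```

```text
t 4.95 pos [ 0.4992 -0.0285  0.0483] yaw x 1.223 q [ 0.257  0.295 -0.334 -0.    -0.941  2.537] F [ 4.33 -3.02 -3.65] M [-0.711 -1.732 -0.109] w 0.0330
R [[0.3412, 0.94, 0.0002], [0.94, -0.3412, 0.0002], [0.0003, 0.0001, -1.0]]
```

Emit:
{"fn": "drive_tool", "kwargs": {
  "plan": [0, 0, 0, 0, -0.6, 0, 0, 0, 0, -0.6, 0, 0, 0, 0.02, -0.6, 0, 0, 0.001, 0.03, -0.6, 0, 0, 0.0005, 0.03, -0.6, 0, 0, 0.0005, 0.03, -0.6],
  "force": 70
}}

```text
clock: 5.55
position: [0.4984, -0.0281, 0.0481]
ee_rot: [[0.641, 0.767, -0.001], [0.767, -0.641, 0.001], [-0.0, -0.001, -1.0]]
force: [1.5, 1.8, 1.5]
gripper_width: 0.0321
```

```bash
python3 st.py
```

```text
t 5.55 pos [ 0.4984 -0.0281  0.0481] yaw x 0.874 q [ 2.570e-01  2.950e-01 -3.350e-01 -1.000e-03 -9.420e-01  2.188e+00] F [1.47 1.81 1.54] M [ 0.586 -0.42   0.5  ] w 0.0321
R [[0.6415, 0.7672, -0.0011], [0.7672, -0.6415, 0.0005], [-0.0003, -0.0012, -1.0]]
```

Emit:
{"fn": "drive_tool", "kwargs": {
  "plan": [0, 0, 0.0005, 0.03, -0.6, 0, 0, 0.0005, 0.03, -0.6]
}}

```text
clock: 5.75
position: [0.4981, -0.0278, 0.0478]
ee_rot: [[0.774, 0.633, -0.002], [0.633, -0.774, 0.001], [-0.001, -0.002, -1.0]]
force: [0.3, 3.8, 2.3]
gripper_width: 0.0318
```

```bash
python3 st.py
```

```text
t 5.75 pos [ 0.4981 -0.0278  0.0478] yaw x 0.686 q [ 0.258  0.295 -0.335 -0.002 -0.942  2.   ] F [0.33 3.77 2.31] M [1.287 0.095 0.448] w 0.0318
R [[0.774, 0.6332, -0.0016], [0.6332, -0.774, 0.0011], [-0.0006, -0.0019, -1.0]]
```

Emit:
{"fn": "drive_tool", "kwargs": {
  "plan": [0.003, -0.004, 0.0005, 0.02, -0.6, 0, 0, 0.0002, 0.02, -0.6]
}}

```text
clock: 5.95
position: [0.4978, -0.0274, 0.0477]
ee_rot: [[0.846, 0.533, -0.002], [0.533, -0.846, -0.0], [-0.002, -0.001, -1.0]]
force: [-0.7, 0.8, 2.1]
gripper_width: 0.0317
```

```bash
cat > mz.py <<'E'
from h import *
a=[]
for i in range(6):
    s=telemetry.state(); a.append(np.r_[s["ft_torque"][2],s["force"]]); read_camera("top")
R=s["ee_rot"]; a=np.array(a); print("Mz",a[:,0].round(3),"mean %.3f"%a[:,0].mean(),"F",a[:,1:].mean(0).round(2),"yaw %.3f"%np.arctan2(R[1,0],R[0,0]),s["position"].round(4),"w %.4f t %.2f"%(s["gripper_width"],s["clock"]))
E
python3 mz.py
```

```text
Mz [ 0.503  0.092 -0.038 -0.145 -0.082 -0.067] mean 0.044 F [-1.37  0.94  3.25] yaw 0.564 [ 0.4979 -0.0274  0.0476] w 0.0319 t 6.20
```

Emit:
{"fn": "drive_tool", "kwargs": {
  "plan": [0, 0, 0.0004, 0.02, -0.6, 0, 0, 0.0004, 0.02, -0.6]
}}

```text
clock: 6.45
position: [0.4977, -0.0272, 0.0475]
ee_rot: [[0.906, 0.423, -0.002], [0.423, -0.906, 0.001], [-0.002, -0.002, -1.0]]
force: [-4.3, 4.1, 7.2]
gripper_width: 0.0315
```

```bash
cat > m.py <<'E'
from station import telemetry
import numpy as np
s=telemetry.state(); R=s["ee_rot"]
l="%.3f %.3f | F %s p %s w %.4f t %.2f"%(np.arctan2(R[1,0],R[0,0]),s["ft_torque"][2],s["force"].round(1),s["position"].round(4),s["gripper_width"],s["clock"])
print(l); open("log.txt","a").write(l+"\n")
E
python3 m.py
```

```text
0.436 0.447 | F [-4.3  4.1  7.2] p [ 0.4977 -0.0272  0.0475] w 0.0315 t 6.45
```

Emit:
{"fn": "drive_tool", "kwargs": {
  "plan": [0, 0, 0.0004, 0.02, -0.6, 0, 0, 0.0004, 0.02, -0.6]
}}

```text
clock: 6.65
position: [0.4976, -0.0269, 0.0473]
ee_rot: [[0.952, 0.306, -0.002], [0.306, -0.952, 0.001], [-0.002, -0.002, -1.0]]
force: [-5.9, 6.0, 7.7]
gripper_width: 0.0322
```

```bash
python3 m.py
```

```text
0.311 0.534 | F [-5.9  6.   7.7] p [ 0.4976 -0.0269  0.0473] w 0.0322 t 6.65
```

Emit:
{"fn": "drive_tool", "kwargs": {
  "plan": [0, 0, 0.0004, 0.02, -0.6, 0, 0, 0.0004, 0.02, -0.6]
}}

```text
clock: 6.85
position: [0.4975, -0.0265, 0.0472]
ee_rot: [[0.983, 0.184, -0.002], [0.184, -0.983, 0.002], [-0.002, -0.002, -1.0]]
force: [-5.6, 8.1, 8.3]
gripper_width: 0.0322
```

```bash
python3 m.py
```

```text
0.185 0.492 | F [-5.6  8.1  8.3] p [ 0.4975 -0.0265  0.0472] w 0.0322 t 6.85
```

Emit:
{"fn": "drive_tool", "kwargs": {
  "plan": [0, 0, 0.0004, 0.02, -0.6, 0, 0, 0.0004, 0.02, -0.6]
}}

```text
clock: 7.05
position: [0.4975, -0.0262, 0.047]
ee_rot: [[0.998, 0.059, -0.002], [0.059, -0.998, 0.002], [-0.002, -0.002, -1.0]]
force: [-6.9, 8.8, 9.5]
gripper_width: 0.0318
```

```bash
python3 m.py
```

```text
0.059 0.468 | F [-6.9  8.8  9.5] p [ 0.4975 -0.0262  0.047 ] w 0.0318 t 7.05
```

Emit:
{"fn": "drive_tool", "kwargs": {
  "plan": [0, 0, 0, 0, 0, 0, 0, 0, 0, 0, 0.004, -0.005, -0.006, 0, 0, 0, 0, 0, 0, 0]
}}

```text
clock: 7.45
position: [0.4999, -0.0267, 0.0484]
ee_rot: [[0.998, 0.061, 0.0], [0.061, -0.998, -0.0], [0.0, 0.0, -1.0]]
force: [0.7, 0.1, 0.5]
gripper_width: 0.0428
```

```bash
python3 st.py
```

```text
t 7.45 pos [ 0.4999 -0.0267  0.0484] yaw x 0.061 q [ 0.26   0.296 -0.333  0.    -0.942  1.371] F [0.73 0.12 0.52] M [ 0.002 -0.024  0.022] w 0.0428
R [[0.9982, 0.0608, 0.0001], [0.0608, -0.9982, -0.0002], [0.0001, 0.0002, -1.0]]
```

Emit:
{"fn": "drive_tool", "kwargs": {
  "plan": [0, 0, 0, 0, -0.6, 0, 0, 0, 0, -0.6, 0, 0, 0, 0, -0.6, 0, 0, 0, 0, -0.6],
  "force": 20
}}

```text
clock: 7.85
position: [0.4998, -0.026, 0.0485]
ee_rot: [[0.998, 0.06, 0.001], [0.06, -0.998, 0.001], [0.001, -0.001, -1.0]]
force: [-1.5, 4.4, 4.3]
gripper_width: 0.0331
```

```bash
python3 st.py
```

```text
t 7.85 pos [ 0.4998 -0.026   0.0485] yaw x 0.060 q [ 2.610e-01  2.960e-01 -3.320e-01 -1.000e-03 -9.420e-01  1.371e+00] F [-1.54  4.42  4.31] M [1.838 0.739 0.071] w 0.0331
R [[0.9982, 0.0604, 0.0005], [0.0604, -0.9982, 0.0011], [0.0006, -0.001, -1.0]]
```

Emit:
{"fn": "drive_tool", "kwargs": {
  "plan": [0, -0.005, -0.003, 0, -0.6, 0, 0, 0, 0, -0.6, 0, 0, 0, 0, -0.6, 0, 0, 0.0002, 0.02, -0.6, 0, 0, 0.0004, 0.02, -0.6],
  "force": 70
}}

```text
clock: 8.35
position: [0.4998, -0.0257, 0.0487]
ee_rot: [[0.998, -0.067, 0.0], [-0.067, -0.998, -0.0], [0.0, 0.0, -1.0]]
force: [0.7, 1.0, -0.1]
gripper_width: 0.0316
```

```bash
python3 m.py
```

```text
-0.067 0.472 | F [ 0.7  1.  -0.1] p [ 0.4998 -0.0257  0.0487] w 0.0316 t 8.35
```

Emit:
{"fn": "drive_tool", "kwargs": {
  "plan": [0, 0, 0.0004, 0.02, -0.6, 0, 0, 0.0004, 0.02, -0.6]
}}

```text
clock: 8.55
position: [0.4998, -0.0257, 0.0486]
ee_rot: [[0.982, -0.191, 0.0], [-0.191, -0.982, -0.0], [0.0, 0.0, -1.0]]
force: [-0.0, 0.4, -1.2]
gripper_width: 0.0317
```

```bash
python3 m.py
```

```text
-0.193 0.533 | F [-0.   0.4 -1.2] p [ 0.4998 -0.0257  0.0486] w 0.0317 t 8.55
```

Emit:
{"fn": "drive_tool", "kwargs": {
  "plan": [0, 0, 0.0004, 0.02, -0.6, 0, 0, 0.0004, 0.02, -0.6]
}}

```text
clock: 8.75
position: [0.4998, -0.0256, 0.0484]
ee_rot: [[0.95, -0.313, 0.0], [-0.313, -0.95, -0.0], [0.0, 0.0, -1.0]]
force: [0.0, 1.7, -0.5]
gripper_width: 0.0312
```

```bash
python3 m.py
```

```text
-0.318 0.491 | F [ 0.   1.7 -0.5] p [ 0.4998 -0.0256  0.0484] w 0.0312 t 8.75
```

Emit:
{"fn": "drive_tool", "kwargs": {
  "plan": [0, 0, 0.0004, 0.02, -0.6, 0, 0, 0.0004, 0.02, -0.6]
}}

```text
clock: 8.95
position: [0.4998, -0.0255, 0.0482]
ee_rot: [[0.903, -0.429, 0.0], [-0.429, -0.903, -0.0], [0.0, -0.0, -1.0]]
force: [1.0, 1.5, -0.2]
gripper_width: 0.0316
```

```bash
python3 m.py
```

```text
-0.444 0.506 | F [ 1.   1.5 -0.2] p [ 0.4998 -0.0255  0.0482] w 0.0316 t 8.95
```

Emit:
{"fn": "drive_tool", "kwargs": {
  "plan": [0, 0, 0.0004, 0.02, -0.6, 0, 0, 0.0004, 0.02, -0.6]
}}

```text
clock: 9.15
position: [0.4999, -0.0255, 0.0481]
ee_rot: [[0.842, -0.539, 0.0], [-0.539, -0.842, 0.0], [0.0, -0.0, -1.0]]
force: [0.1, 1.9, -1.3]
gripper_width: 0.0315
```

```bash
python3 m.py
```

```text
-0.570 0.439 | F [ 0.1  1.9 -1.3] p [ 0.4999 -0.0255  0.0481] w 0.0315 t 9.15
```

Emit:
{"fn": "drive_tool", "kwargs": {
  "plan": [0, 0, 0.0004, 0.02, -0.6, 0, 0, 0.0004, 0.02, -0.6]
}}

```text
clock: 9.35
position: [0.4999, -0.0254, 0.0479]
ee_rot: [[0.768, -0.641, 0.0], [-0.641, -0.768, 0.0], [0.0, -0.0, -1.0]]
force: [0.3, 1.5, -0.7]
gripper_width: 0.032
```

```bash
python3 m.py
```

```text
-0.695 0.458 | F [ 0.3  1.5 -0.7] p [ 0.4999 -0.0254  0.0479] w 0.0320 t 9.35
```

Emit:
{"fn": "drive_tool", "kwargs": {
  "plan": [0, 0, 0.0004, 0.02, -0.6, 0, 0, 0.0004, 0.02, -0.6]
}}

```text
clock: 9.55
position: [0.4999, -0.0254, 0.0478]
ee_rot: [[0.682, -0.732, 0.0], [-0.732, -0.682, 0.0], [0.0, -0.0, -1.0]]
force: [0.8, 2.9, -0.0]
gripper_width: 0.0317
```

```bash
python3 m.py
```

```text
-0.821 0.508 | F [ 0.8  2.9 -0. ] p [ 0.4999 -0.0254  0.0478] w 0.0317 t 9.55
```

Emit:
{"fn": "drive_tool", "kwargs": {
  "plan": [0, 0, 0.0004, 0.02, -0.6, 0, 0, 0.0004, 0.02, -0.6]
}}

```text
clock: 9.75
position: [0.5, -0.0253, 0.0476]
ee_rot: [[0.585, -0.811, 0.001], [-0.811, -0.585, 0.0], [0.0, -0.001, -1.0]]
force: [0.4, 2.7, -0.4]
gripper_width: 0.0318
```

```bash
python3 m.py
```

```text
-0.947 0.430 | F [ 0.4  2.7 -0.4] p [ 0.5    -0.0253  0.0476] w 0.0318 t 9.75
```

Emit:
{"fn": "drive_tool", "kwargs": {
  "plan": [0, 0, 0.0004, 0.02, -0.6, 0, 0, 0.0004, 0.02, -0.6]
}}

```text
clock: 9.95
position: [0.5001, -0.0253, 0.0475]
ee_rot: [[0.478, -0.878, 0.001], [-0.878, -0.478, 0.0], [0.0, -0.001, -1.0]]
force: [0.9, 2.6, -0.9]
gripper_width: 0.0314
```

```bash
python3 m.py
```

```text
-1.072 0.496 | F [ 0.9  2.6 -0.9] p [ 0.5001 -0.0253  0.0475] w 0.0314 t 9.95
```

Emit:
{"fn": "drive_tool", "kwargs": {
  "plan": [0, 0, 0.0004, 0.02, -0.6, 0, 0, 0.0004, 0.02, -0.6]
}}

```text
clock: 10.15
position: [0.5001, -0.0253, 0.0473]
ee_rot: [[0.364, -0.931, 0.001], [-0.931, -0.364, 0.0], [0.0, -0.001, -1.0]]
force: [1.7, 2.6, -1.8]
gripper_width: 0.0319
```

```bash
python3 m.py
```

```text
-1.198 0.457 | F [ 1.7  2.6 -1.8] p [ 0.5001 -0.0253  0.0473] w 0.0319 t 10.15
```

Emit:
{"fn": "drive_tool", "kwargs": {
  "plan": [0, 0, 0.0004, 0.02, -0.6, 0, 0, 0.0004, 0.02, -0.6]
}}

```text
clock: 10.35
position: [0.5002, -0.0253, 0.0471]
ee_rot: [[0.245, -0.97, 0.001], [-0.97, -0.245, 0.0], [-0.0, -0.001, -1.0]]
force: [1.1, 3.1, -2.4]
gripper_width: 0.0316
```

```bash
python3 m.py
```

```text
-1.323 0.524 | F [ 1.1  3.1 -2.4] p [ 0.5002 -0.0253  0.0471] w 0.0316 t 10.35
```

Emit:
{"fn": "drive_tool", "kwargs": {
  "plan": [0, 0, 0.0004, 0.02, -0.6, 0, 0, 0.0004, 0.02, -0.6]
}}

```text
clock: 10.55
position: [0.5002, -0.0253, 0.047]
ee_rot: [[0.121, -0.993, 0.001], [-0.993, -0.121, 0.0], [-0.0, -0.001, -1.0]]
force: [1.3, 1.8, -1.3]
gripper_width: 0.0316
```

```bash
python3 m.py
```

```text
-1.449 0.485 | F [ 1.3  1.8 -1.3] p [ 0.5002 -0.0253  0.047 ] w 0.0316 t 10.55
```

Emit:
{"fn": "drive_tool", "kwargs": {
  "plan": [0, 0, 0.0004, 0.02, -0.6, 0, 0, 0.0004, 0.02, -0.6]
}}

```text
clock: 10.75
position: [0.5003, -0.0254, 0.0468]
ee_rot: [[-0.004, -1.0, 0.001], [-1.0, 0.004, 0.0], [-0.0, -0.001, -1.0]]
force: [2.6, 3.2, -2.1]
gripper_width: 0.0319
```

```bash
python3 m.py
```

```text
-1.575 0.480 | F [ 2.6  3.2 -2.1] p [ 0.5003 -0.0254  0.0468] w 0.0319 t 10.75
```

Emit:
{"fn": "drive_tool", "kwargs": {
  "plan": [0, 0, 0.0004, 0.02, -0.6, 0, 0, 0.0004, 0.02, -0.6]
}}

```text
clock: 10.95
position: [0.5003, -0.0254, 0.0467]
ee_rot: [[-0.129, -0.992, 0.001], [-0.992, 0.129, 0.0], [-0.0, -0.001, -1.0]]
force: [2.8, 1.7, -2.2]
gripper_width: 0.0316
```

```bash
python3 m.py
```

```text
-1.700 0.541 | F [ 2.8  1.7 -2.2] p [ 0.5003 -0.0254  0.0467] w 0.0316 t 10.95
```

Emit:
{"fn": "drive_tool", "kwargs": {
  "plan": [0, 0, 0.0004, 0.02, -0.6, 0, 0, 0.0004, 0.02, -0.6]
}}

```text
clock: 11.15
position: [0.5004, -0.0255, 0.0465]
ee_rot: [[-0.252, -0.968, 0.001], [-0.968, 0.252, -0.0], [-0.0, -0.001, -1.0]]
force: [2.4, 1.0, -2.6]
gripper_width: 0.0314
```

```bash
python3 m.py
```

```text
-1.826 0.611 | F [ 2.4  1.  -2.6] p [ 0.5004 -0.0255  0.0465] w 0.0314 t 11.15
```

Emit:
{"fn": "drive_tool", "kwargs": {
  "plan": [0, 0, 0.0004, 0.02, -0.6, 0, 0, 0.0004, 0.02, -0.6]
}}

```text
clock: 11.35
position: [0.5004, -0.0256, 0.0463]
ee_rot: [[-0.371, -0.928, 0.001], [-0.928, 0.371, -0.0], [-0.0, -0.001, -1.0]]
force: [3.5, 0.4, -3.0]
gripper_width: 0.0318
```

```bash
python3 m.py
```

```text
-1.951 0.626 | F [ 3.5  0.4 -3. ] p [ 0.5004 -0.0256  0.0463] w 0.0318 t 11.35
```

Emit:
{"fn": "drive_tool", "kwargs": {
  "plan": [0, 0, 0.0004, 0.02, -0.6, 0, 0, 0.0004, 0.02, -0.6]
}}

```text
clock: 11.55
position: [0.5004, -0.0257, 0.0462]
ee_rot: [[-0.485, -0.875, 0.001], [-0.875, 0.485, -0.0], [-0.0, -0.001, -1.0]]
force: [3.1, -0.6, -2.7]
gripper_width: 0.0316
```

```bash
python3 m.py
python3 - <<'E'
import numpy as np
from scipy.optimize import least_squares
d=np.array([[float(v) for v in l.split("|")[0].split()] for l in open("log.txt")])
a=1.223-d[:,0]; m=d[:,1]
f=lambda p:p[0]+.2*np.maximum(0,a-p[1])-m
for g in (2.,2.4,2.8,3.1):
    r=least_squares(f,[.48,g]); J=r.jac; print(g,r.x,2*r.cost,"sd",np.sqrt(np.diag(np.linalg.pinv(J.T@J))*2*r.cost/len(a)))
print(a[-1])
E
```

```text
-2.077 0.616 | F [ 3.1 -0.6 -2.7] p [ 0.5004 -0.0257  0.0462] w 0.0316 t 11.55
2.0 [0.48366667 2.60516667] 0.020246086666666666 sd [0.00801706 0.07499275]
2.4 [0.48366667 2.60516667] 0.020246086666666666 sd [0.00801706 0.07499275]
2.8 [0.48366667 2.60516667] 0.020246086666666666 sd [0.00801706 0.07499275]
3.1 [0.48366667 2.60516667] 0.020246086666666673 sd [0.00801706 0.07499275]
3.3
```

Kink fit puts first touch at 2.61 ± 0.08 rad. I'm now about 0.7 past it, so I back off about 0.39 rad.

Emit:
{"fn": "drive_tool", "kwargs": {
  "plan": [0, 0, -0.0004, -0.02, -0.6, 0, 0, -0.0004, -0.02, -0.6, 0, 0, -0.0004, -0.02, -0.6, 0, 0, -0.0004, -0.02, -0.6, 0, 0, -0.0004, -0.02, -0.6, 0, 0, -0.0004, -0.02, -0.6, 0, 0, 0, 0, -0.6, 0, 0, 0, 0, -0.6]
}}

```text
clock: 12.35
position: [0.5003, -0.0254, 0.0467]
ee_rot: [[-0.129, -0.992, 0.001], [-0.992, 0.129, 0.0], [-0.0, -0.001, -1.0]]
force: [3.9, 1.9, -2.8]
gripper_width: 0.0313
```

```bash
python3 st.py
```

```text
t 12.35 pos [ 0.5003 -0.0254  0.0467] yaw x -1.700 q [ 0.263  0.298 -0.335  0.    -0.936 -0.392] F [ 3.87  1.85 -2.77] M [ 0.582 -1.333  0.178] w 0.0313
R [[-0.1289, -0.9917, 0.0012], [-0.9917, 0.1289, 0.0002], [-0.0004, -0.0011, -1.0]]
```

Emit:
{"fn": "drive_tool", "kwargs": {
  "plan": [0, 0, 0, 0, 0.2, 0, 0, 0, 0, 0.2, 0, 0, -0.06, 0, 0.2, 0, 0, -0.21, 0, 0.2, 0, 0, -0.25, 0, -1, 0, 0, -0.25, 0.044, -1, 0.2, 0, 0, 0, -1, 0.175, 0, 0, 0, -1, 0, 0, 0, 0, -1, 0, 0, 0, 0, -1]
}}

```text
clock: 13.35
position: [0.4792, -0.0987, 0.2008]
ee_rot: [[-0.265, -0.964, -0.001], [-0.964, 0.265, -0.0], [0.0, 0.001, -1.0]]
force: [0.7, 0.2, 0.4]
gripper_width: 0.0002
```

```bash
python3 st.py; python3 -c "
from h import *
a=read_camera('top')[195:275,235:335,::-1]; b=read_camera('side')[170:270,210:310,::-1]
r=lambda i,k:cv2.resize(i,None,fx=k,fy=k,interpolation=cv2.INTER_CUBIC)
cv2.imwrite('pics/l1.png',r(b,6))
cv2.imwrite('pics/l1t.png',r(a,6))
"
```

```text
t 13.35 pos [ 0.4792 -0.0987  0.2008] yaw x -1.839 q [ 0.118  0.147 -0.106  0.    -1.318 -0.386] F [0.67 0.18 0.38] M [ 0.052 -0.052 -0.02 ] w 0.0002
R [[-0.2652, -0.9642, -0.0006], [-0.9642, 0.2652, -0.0001], [0.0003, 0.0005, -1.0]]
```

View pics/l1.png

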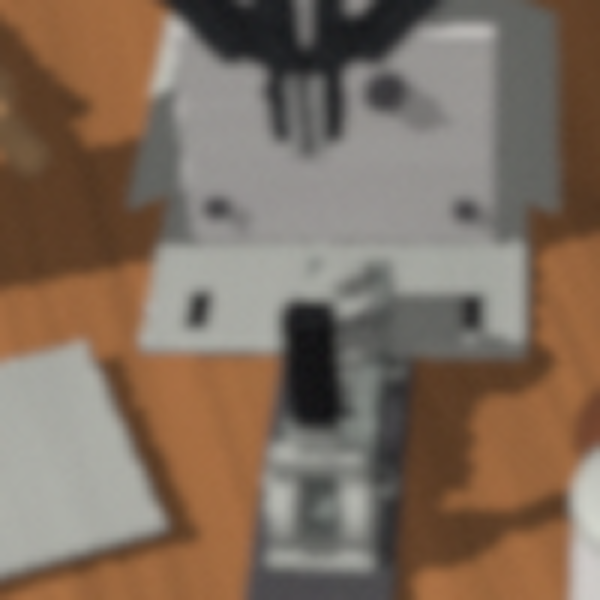

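The fingers hang at crop (308,150) and the handle's top edge is at (310,305). Checking the projected lever tip.

```bash
python3 -c "
from h import *
print(proj('side',[[.4792,-.0987,.2008],[.4726,-.1269,.1465],[.4792,-.0987,.1465]]))
print(atz('side',(210+310/6-.4,170+305/6-.4),.1465), atz('side',(210+313/6-.4,170+425/6-.4),.081))"
```

```text
[[260.78590392 193.09647634]
 [261.50034153 219.73299103]
 [261.82356609 211.77675821]]
[ 0.47157963 -0.12919873  0.1465    ] [ 0.47057574 -0.12561647  0.081     ]
```

Emit:
{"fn": "drive_tool", "kwargs": {
  "plan": [0, 0, 0.2, 0, -1, 0, 0, 0.207, 0, -1, 0, 0, 0, 0, -1, 0.042, 0, 0, 0, -1, 0.048, 0, 0.004, 0, -1, 0.048, 0, 0.004, 0, -1]
}}

```text
clock: 14.05
position: [0.474, -0.124, 0.1197]
ee_rot: [[-0.263, -0.965, 0.004], [-0.965, 0.263, 0.002], [-0.003, -0.003, -1.0]]
force: [-0.0, 6.5, -2.2]
gripper_width: -0.0
```

```bash
python3 m.py
```

```text
-1.837 -0.004 | F [-0.   6.5 -2.2] p [ 0.474  -0.124   0.1197] w -0.0000 t 14.05
```

Emit:
{"fn": "drive_tool", "kwargs": {
  "plan": [0.063, 0, 0.023, 0, -1, 0.063, 0, 0.023, 0, -1]
}}

```text
clock: 14.25
position: [0.4673, -0.1488, 0.1112]
ee_rot: [[-0.263, -0.965, 0.005], [-0.965, 0.263, 0.002], [-0.003, -0.004, -1.0]]
force: [-1.8, 6.6, 1.9]
gripper_width: -0.0002
```

```bash
python3 m.py
```

```text
-1.837 0.037 | F [-1.8  6.6  1.9] p [ 0.4673 -0.1488  0.1112] w -0.0002 t 14.25
```

Good: about 6.5 N, as expected. Continuing along the arc.

Emit:
{"fn": "drive_tool", "kwargs": {
  "plan": [0.053, 0, 0.04, 0, -1, 0.053, 0, 0.04, 0, -1]
}}

```text
clock: 14.45
position: [0.4619, -0.17, 0.0955]
ee_rot: [[-0.263, -0.965, 0.005], [-0.965, 0.263, 0.0], [-0.001, -0.005, -1.0]]
force: [-2.6, 7.0, 5.2]
gripper_width: 0.0004
```

Emit:
{"fn": "drive_tool", "kwargs": {
  "plan": [0.039, 0, 0.053, 0, -1, 0.038, 0, 0.054, 0, -1]
}}

```text
clock: 14.65
position: [0.4579, -0.1857, 0.0745]
ee_rot: [[-0.263, -0.965, 0.005], [-0.965, 0.263, -0.002], [0.0, -0.005, -1.0]]
force: [-3.5, 4.0, 7.9]
gripper_width: 0.0
```

Emit:
{"fn": "drive_tool", "kwargs": {
  "plan": [0.015, 0, 0.041, 0, -1, 0.015, 0, 0.041, 0, -1]
}}

```text
clock: 14.85
position: [0.4562, -0.1922, 0.0582]
ee_rot: [[-0.263, -0.965, 0.004], [-0.965, 0.263, -0.003], [0.002, -0.005, -1.0]]
force: [-4.7, 0.1, 9.5]
gripper_width: -0.0
```

```bash
python3 m.py;python3 -c "
from h import *
b=read_camera('side')[180:280,200:300,::-1]
cv2.imwrite('pics/l2.png',cv2.resize(b,None,fx=6,fy=6,interpolation=cv2.INTER_CUBIC))"
```

```text
-1.836 -0.017 | F [-4.7  0.1  9.5] p [ 0.4562 -0.1922  0.0582] w -0.0000 t 14.85
```

View pics/l2.png

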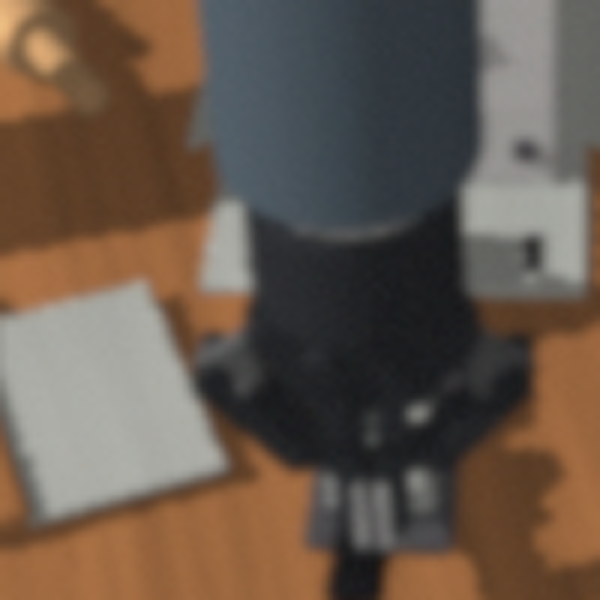

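The handle shows below the fingers at (355,570), nearly level. I take the rest in small steps while watching the force.

Emit:
{"fn": "drive_tool", "kwargs": {
  "plan": [0.003, 0, 0.02, 0, -1, 0.003, 0, 0.02, 0, -1]
}}

```text
clock: 15.1
position: [0.456, -0.1936, 0.0505]
ee_rot: [[-0.262, -0.965, 0.004], [-0.965, 0.262, -0.004], [0.003, -0.005, -1.0]]
force: [-4.0, -2.4, 9.2]
gripper_width: 0.0004
```

Emit:
{"fn": "drive_tool", "kwargs": {
  "plan": [0.001, 0, 0.012, 0, -1]
}}

```text
clock: 15.2
position: [0.4559, -0.1939, 0.048]
ee_rot: [[-0.262, -0.965, 0.004], [-0.965, 0.262, -0.004], [0.003, -0.005, -1.0]]
force: [-4.8, -4.7, 10.6]
gripper_width: -0.0
```

```bash
python3 m.py
```

```text
-1.836 -0.017 | F [-4.8 -4.7 10.6] p [ 0.4559 -0.1939  0.048 ] w -0.0000 t 15.20
```

Emit:
{"fn": "drive_tool", "kwargs": {
  "plan": [0, 0, 0.0075, 0, -1]
}}

```text
clock: 15.3
position: [0.456, -0.194, 0.0466]
ee_rot: [[-0.262, -0.965, 0.004], [-0.965, 0.262, -0.004], [0.003, -0.005, -1.0]]
force: [-3.7, -4.0, 10.4]
gripper_width: -0.0002
```

Emit:
{"fn": "drive_tool", "kwargs": {
  "plan": [0, 0, 0.0075, 0, -1]
}}

```text
clock: 15.4
position: [0.4561, -0.194, 0.0452]
ee_rot: [[-0.262, -0.965, 0.004], [-0.965, 0.262, -0.004], [0.003, -0.005, -1.0]]
force: [-4.5, -4.5, 9.8]
gripper_width: 0.0001
```

Emit:
{"fn": "drive_tool", "kwargs": {
  "plan": [0, 0, 0.005, 0, -1]
}}

```text
clock: 15.5
position: [0.4561, -0.1941, 0.0442]
ee_rot: [[-0.262, -0.965, 0.004], [-0.965, 0.262, -0.004], [0.003, -0.005, -1.0]]
force: [-4.3, -5.2, 10.5]
gripper_width: -0.0
```

Emit:
{"fn": "drive_tool", "kwargs": {
  "plan": [0, 0, 0.005, 0, -1]
}}

```text
clock: 15.6
position: [0.4561, -0.1941, 0.0433]
ee_rot: [[-0.262, -0.965, 0.004], [-0.965, 0.262, -0.004], [0.003, -0.005, -1.0]]
force: [-4.0, -5.5, 9.9]
gripper_width: 0.0
```

Emit:
{"fn": "drive_tool", "kwargs": {
  "plan": [0, 0, 0.005, 0, -1]
}}

```text
clock: 15.7
position: [0.4561, -0.1942, 0.0423]
ee_rot: [[-0.262, -0.965, 0.004], [-0.965, 0.262, -0.004], [0.003, -0.005, -1.0]]
force: [-4.2, -5.0, 10.5]
gripper_width: -0.0004
```

Emit:
{"fn": "drive_tool", "kwargs": {
  "plan": [0, 0, 0.004, 0, -1]
}}

```text
clock: 15.8
position: [0.4561, -0.1943, 0.0415]
ee_rot: [[-0.262, -0.965, 0.004], [-0.965, 0.262, -0.005], [0.003, -0.005, -1.0]]
force: [-4.6, -6.2, 10.1]
gripper_width: 0.0001
```

Emit:
{"fn": "drive_tool", "kwargs": {
  "plan": [0, 0, 0.004, 0, -1]
}}

```text
clock: 15.9
position: [0.4561, -0.1943, 0.0407]
ee_rot: [[-0.262, -0.965, 0.004], [-0.965, 0.262, -0.005], [0.003, -0.005, -1.0]]
force: [-4.0, -5.6, 10.8]
gripper_width: -0.0
```

Emit:
{"fn": "drive_tool", "kwargs": {
  "plan": [0, 0, 0.004, 0, -1]
}}

```text
clock: 16.0
position: [0.4561, -0.1943, 0.0399]
ee_rot: [[-0.262, -0.965, 0.004], [-0.965, 0.262, -0.005], [0.003, -0.005, -1.0]]
force: [-5.3, -5.7, 10.4]
gripper_width: 0.0001
```

Emit:
{"fn": "drive_tool", "kwargs": {
  "plan": [0, 0, 0.004, 0, -1]
}}

```text
clock: 16.1
position: [0.4563, -0.1944, 0.0394]
ee_rot: [[-0.262, -0.965, 0.005], [-0.965, 0.262, -0.005], [0.004, -0.006, -1.0]]
force: [-4.6, -5.3, 14.9]
gripper_width: 0.0002
```

Emit:
{"fn": "drive_tool", "kwargs": {
  "plan": [0, 0, 0.003, 0, -1, 0, 0, 0, 0, -1, 0, 0, 0, 0, -1, 0, 0, 0, 0, -1]
}}

```text
clock: 16.5
position: [0.4564, -0.1945, 0.0393]
ee_rot: [[-0.261, -0.965, 0.005], [-0.965, 0.261, -0.005], [0.004, -0.006, -1.0]]
force: [-5.5, -4.6, 15.8]
gripper_width: -0.0003
```

On the stop: the force rises with almost no travel. Lifting clear straight up, then a look.

Emit:
{"fn": "drive_tool", "kwargs": {
  "plan": [0, 0, -0.02, 0, -1, 0, 0, -0.15, 0, -1, 0, 0, -0.25, 0, -1, 0, 0, -0.25, 0, -1, 0, 0, -0.25, 0, -1, -0.2, 0, -0.25, 0, -1, -0.2, 0, 0, 0, -1, 0, 0, 0, 0, -1, 0, 0, 0, 0, -1]
}}

```text
clock: 17.4
position: [0.4736, -0.1225, 0.2592]
ee_rot: [[-0.262, -0.965, 0.003], [-0.965, 0.262, -0.0], [-0.001, -0.003, -1.0]]
force: [0.2, 0.3, 0.5]
gripper_width: 0.0001
```

```bash
python3 st.py;python3 -c "
from h import *
b=read_camera('side')[150:290,170:350,::-1]; a=read_camera('top')
cv2.imwrite('pics/e1.png',cv2.resize(b,None,fx=4,fy=4,interpolation=cv2.INTER_CUBIC))
cv2.imwrite('pics/e1t.png',a[:,:,::-1])
o=cv2.imread('pics/top0.png').astype(int); d=abs(o-a[:,:,::-1]).sum(2)
for n,(x,y) in dict(stamp=(290,194),shaker=(333,205),scraper=(273,283),pin=(150,291),bowl=(402,275),salt=(425,236)).items(): print(n,(d[y-18:y+18,x-18:x+18]>90).mean())"
```

```text
t 17.40 pos [ 0.4736 -0.1225  0.2592] yaw x -1.836 q [ 0.068  0.125  0.016  0.    -1.459 -0.333] F [0.23 0.33 0.46] M [-0.063 -0.002  0.049] w 0.0001
R [[-0.2617, -0.9651, 0.0027], [-0.9652, 0.2617, -0.0002], [-0.0005, -0.0026, -1.0]]
stamp 0.5864197530864198
shaker 0.46141975308641975
scraper 0.03935185185185185
pin 0.0
bowl 0.0
salt 0.0
```

View pics/e1.png

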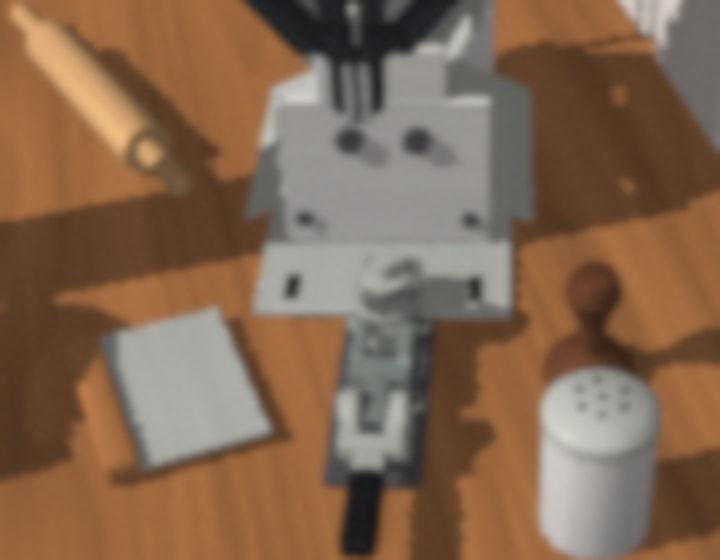

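The picture shows the lever lying flat, with its handle at (362,515) pointing away from the nut. The roller and bystanders are where they were; the top-view differences at the stamp and shaker look like arm and shadow. Handing in.

```bash
python3 -c "
from station import ticket; print(ticket.finish_job())"
```

```text
the job is handed in; nothing more can be done
None
```

The roller is clamped and the job is handed in: nut snug, lever down on its stop, arm clear at about 17.5 s of the 70 s. No verdict came back, and I could not measure the clamping force, so the 150–330 N is not confirmed.

- **Nut:** I turned it clockwise 3.30 rad, regripping once to centre the fingers. A fit to the turning moment put first touch at 2.61 ± 0.08 rad. That left me about 0.7 rad past touch, beyond the 0.6 rad snug limit, so I backed off to 2.92 rad, about 0.3 rad past touch.
- **Lever:** I pushed it down along its arc with about 7–13 N. At the end the upward force rose from 10 to about 16 N with almost no movement, which I took as the stop. I then lifted straight up.
- **Last checks:**
  - The wrist force was near zero.
  - The side picture shows the lever flat and pointing away from the nut. By eye, the roller, shaker, stamp, scraper and rolling pin are where they started.
  - The top-view comparison showed no change at the pin, bowl or salt jar and about 4% at the scraper.
  - It did flag large changes at the stamp (59%) and shaker (46%). I put these down to the arm and its shadow, because both look undisturbed in the side view; I did not check further.

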